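# Blow off the film reels, then lift their caddy and hold it level

## Robot

A 7-joint arm with a two-finger parallel gripper is mounted at the origin on a cart in front of the work surface, level with it; the furniture and walls round the work are solid. World frame = base frame: x ahead of the robot, y to its left, z up, the work surface at z = 0. Lengths are in m, angles in rad, forces in N, time in s.
With the tool pointing down it reaches from about 0.425 to 0.95 m from the base axis. Payload 4.7 kg.
Tool frame: the origin (TCP) lies on the centre line of the jaws, within the pads' length; the fingertips stand 25 mm ahead of it and the grasp point (between the pads) lies 6 mm ahead of it; z points along the fingers, y is the line along which they close (so a half turn about z gives the same grasp; the last joint's range is limited). The gripper opens to 87 mm and grips with 3 to 60 N. Pads are 19 mm wide; open, the fingers measure 117 mm over their backs; the gripper's body (75 mm by 190 mm) begins 51 mm behind the grasp point.
Start: joints at [-1.179, 0.469, -0.049, 1.532, 0.024, 1.141, -0.082], TCP at [0.276, 0.616, 0.248] pointing down, gripper open.
Joint ranges: [-2.59, 2.59], [-0.33, 1.99], [-1.39, 1.29], [0.1, 2.45], [-1.04, 4.18], [0.21, 1.99], [-2.66, 2.66]. Speed limits (rad/s): [2.57, 2.57, 3.14, 3.14, 3.14, 3.14, 3.14].

## Interface

Orientations are given as a 3x3 rotation matrix whose columns are the frame's x, y, z axes.
In Python, from station import * gives the robot as it stands. Calls block until the motion is done:
- move_to(position, orientation): joint-space move of the TCP to a pose.
- line_to(position, speed=0.15, orientation=None): straight line of the TCP; orientation=None keeps the orientation; speed is the mean speed in m/s.
- move_j(angles): joint-space move.
- set_gripper(opening, strength=None): finger opening in m; strength is the grip in N (None keeps the last); returns when the fingers have stopped.
- hold(seconds).
- ik(position, orientation): joint angles nearest the present ones, or None.
- capture(name): name is "scene" or "top" or "wrist"; returns the picture (420x560x3 uint8, red, green, blue); there is no depth.
- camera_params(name): a dict with "vfov" (degrees; the focal length in pixels is half the picture's height over the tangent of half this angle, whatever the lens; pixels are square), "cx", "cy" (the principal point, pixels), "R" (3x3) and "t" (3): a world point X has camera coordinates R X + t. Camera axes: x right, y down, z forward; pixel columns grow to the right and rows downward; lengths in m; the calibration is good to about 2 mm. A picture is of the moment at which its call begins: read the wrist's pose just before it. camera_params takes no time and is no camera call; for the wrist camera it gives the pose at the moment of the call.
A pose or a line that the arm cannot do raises MotionError and nothing moves.
- finish_job(): hands the job in; it is judged then, once.
Readings, each from a call of its own:
- current_clock(): time.
- current_joint_pos(): joint angles.
- current_dq(): joint speeds.
- current_effort(): joint torques, N m.
- current_position(): TCP position.
- current_tcp_rot(): TCP orientation.
- current_force(): force on the tool from outside, world axes, zero at the start.
- current_torque(): the same for the moment, N m.
- current_finger_gap(): finger opening in m.
- current_finger_force(): force on a finger pad.
Only numpy, scipy, OpenCV 4.12 (cv2) and the standard library are available. Lean on these libraries where they do the work, as an engineer would, in place of code of your own. Each camera call takes 0.05 s, during which the arm holds its last target. There are 200 camera calls.

## Task

Work the sprung air-pump lever of the drying stand through at least three full strokes, pressing it down to its stop and letting it come all the way up each time. Then take the reel caddy by the black grip in the middle of its handle, lift it straight up about 10 cm clear of the stand without tipping it, and finish while holding it there, level and still above the stand with both reels standing in it; leave the other things where they are.

Things in the scene. Friction and masses are not known exactly. Their poses are not given: they have to be found in the camera images.
- stand: fixed drying stand: grey base plate 220 x 220 x 12 mm, on its left half two steel rails for the caddy, on its right a lever air pump. Origin: centre of the plate's underside, on the worktop; x away from the robot, along the lever, y left, z up (yaw up to 0.5 rad either way). Rails along y at x = -60 and +60 mm, tops 45 mm above the worktop, 8 mm upturned ends.
- stand_rest (a point): point on the stand midway between the rails, at the height of their tops (45 mm above the worktop), 55 mm to the left (+y) of the stand's origin; the caddy stands roughly centred over it
- pump_lever (a joint): angle of the pump lever, rad: 0 = up (rest), 0.6 = down on its stop; over 0.5 is fully down, under 0.08 fully up. Level hinge along the stand's y at x = +80, y = -75, z = 100 mm in its frame; the lever runs towards the robot and ends in a black pad. Spring: about 3 N on the pad at the start, 11 N at the stop; when let go it rises in about 0.5 s.
- pump_pad (a point): centre of the top of the black lever pad (42 x 50 x 18 mm), 145 mm from the hinge; moves with the lever. At rest about 152 mm above the worktop, sloping up towards the robot by 0.3 rad; at the stop 86 mm lower, 6 mm nearer the robot, sloping down by 0.3 rad. Press it from above with closed fingers.
- caddy: loose reel caddy: aluminium tray 190 (x) x 84 (y) x 22 mm, 4 mm floor and walls, a cross wall making two pockets; a steel bar handle along x over its whole length, 115 mm above its underside, on a post at each end. Origin: centre of its underside; z up; x along the tray (nearly the stand's x). With reels 0.35 to 0.53 kg; balances within 8 mm of its middle.
- caddy_grip (a point): centre of the black grip in the middle of the caddy's handle: 56 mm long (x), 16 mm wide (y), 20 mm high, 115 mm above the caddy's underside, about 160 mm above the worktop at the start. Nothing stands beside it; close the fingers across the caddy's y.
- reel_big: steel film reel, 66 mm diameter, 45 mm high, standing loose in the caddy's pocket nearer the robot (-x); origin: centre of its underside
- reel_small: steel film reel, 54 mm diameter, 35 mm high, standing loose in the caddy's far pocket (+x); origin: centre of its underside
- film_can: bystander: black film can with lid, 34 mm diameter, 56 mm high, standing right of the stand; origin: centre of its underside
- film_loupe: bystander: black loupe, 47 mm diameter, 42 mm high, right of the stand, towards the robot; origin: centre of its underside
- pen: bystander: marker pen, 130 mm long (y), 22 mm high, lying between the stand and the robot; origin: under its centre
- clip: bystander: steel film clip, 22 x 52 x 12 mm, lying between the stand and the robot, right of the marker; origin: under its centre
- spare_reel: bystander: steel film reel, 62 mm diameter, 40 mm high, standing on the worktop well to the right; origin: centre of its underside
- tin: bystander: round metal tin, 70 mm diameter, 41 mm high, on the worktop well to the right; origin: centre of its underside
Things that resemble listed ones, but are neither listed nor needed, are in the scene too. What is shaped like the reel_big but pink or purple is not meant.

How it is judged:
By the outcome, as a careful person would: the job done as asked, in the order asked, and still so for the second after the job is handed in, while the arm keeps its last pose, push and grip.
It also fails if it takes over 58 s, if anything falls off the work surface, if the arm or the gripper's body presses on something with over 40 N, if the wrist force passes 120 N, or if a joint passes its speed limit or range.

## Working session

There is one attempt and no reset: what is moved stays moved. The work goes in short steps, each a Python script; the robot and the scene stay as the last script left them, time stands still between calls to the robot, and variables do not carry over. Pictures are saved under pics/ and viewed, at most 10 in all, crops included, and the job is handed in when it is done.

```bash
mkdir -p pics; ls; python3 - <<'E'
from station import *
import cv2
for n in("scene","top"):
    im=capture(n); cv2.imwrite(f"pics/{n}0.png",im[:,:,::-1]); p=camera_params(n); print(n,p)
print(current_clock(),current_tcp_rot())
E
```

```text
pics
scene {'vfov': 47.19893240443136, 'cx': 283.88660447414816, 'cy': 208.54285752241776, 'R': array([[-0.58224404,  0.81299794,  0.00512189],
       [ 0.65385585,  0.47199688, -0.59134717],
       [-0.48318155, -0.34095938, -0.80640083]]), 't': array([ 0.36129056, -0.27138898,  1.73289038])}
top {'vfov': 47.159475916124144, 'cx': 275.901869447888, 'cy': 205.67859099797428, 'R': array([[-0.0220326 , -0.99954708, -0.02049882],
       [-0.99853944,  0.02301286, -0.04888145],
       [ 0.04933105,  0.0193919 , -0.99859421]]), 't': array([-0.0206622 ,  0.54041776,  1.2956944 ])}
0.1 [[-9.12810262e-01  4.08383398e-01 -6.52166166e-04]
 [ 4.08383912e-01  9.12808792e-01 -1.64009665e-03]
 [-7.44852351e-05 -1.76343123e-03 -9.99998442e-01]]
```

View pics/scene0.png

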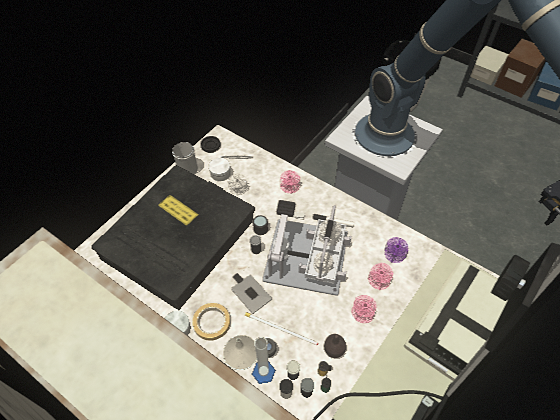

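View pics/top0.png

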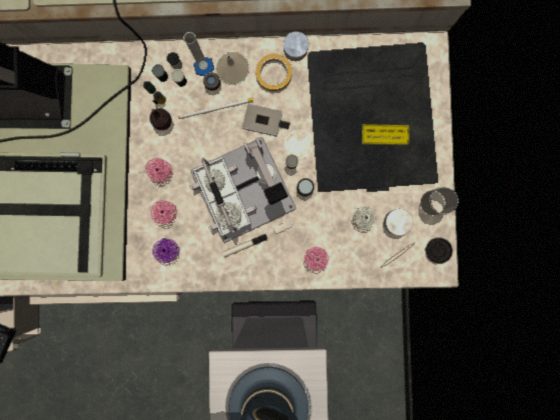

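The scene view has the stand around (308,255). In the top view it is around (243,190), with the pad near (275,190) and the caddy on the left near (222,205). I'll enlarge both.

```bash
python3 - <<'E'
import cv2,numpy as np
a=cv2.imread("pics/top0.png")[130:260,180:320]; b=cv2.imread("pics/scene0.png")[190:310,245:365]
cv2.imwrite("pics/c1.png",np.hstack([cv2.resize(a,None,fx=4,fy=4,interpolation=2)[:520],cv2.copyMakeBorder(cv2.resize(b,(240,240)),0,280,0,0,0)]))
cv2.imwrite("pics/c2.png",cv2.resize(b,None,fx=4.8,fy=4.8,interpolation=2))
E
```

```text
(no output)
```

View pics/c1.png

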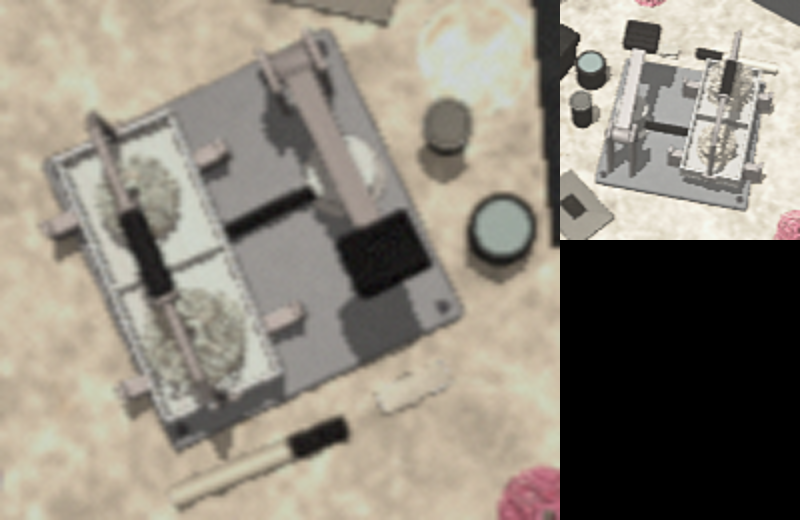

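View pics/c2.png

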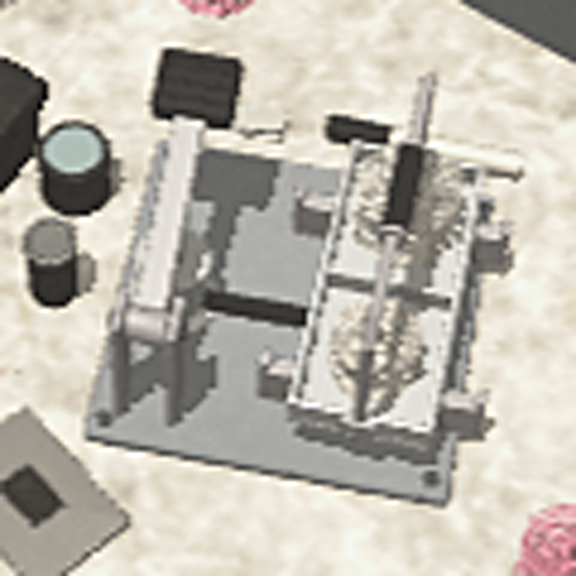

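The top crop shows plate corners at (322,30), (463,312), (178,448) and (48,160), the pad at about (384,250), and the grip from (132,210) to (162,297). In the scene crop the grip is around (403,187) and the pad is at (200,80).

```bash
cat > h.py <<'E'
from station import *
import numpy as np
def ray(n,px,p=None):
    p=p or camera_params(n); f=210/np.tan(np.radians(p["vfov"]/2))
    d=p["R"].T@[(px[0]-p["cx"])/f,(px[1]-p["cy"])/f,1]; return -p["R"].T@p["t"],d/np.linalg.norm(d)
def plane(n,px,z,p=None):
    o,d=ray(n,px,p); return o+d*(z-o[2])/d[2]
def tri(a,b):
    (o1,d1),(o2,d2)=a,b
    s=np.linalg.lstsq(np.c_[d1,-d2],o2-o1,rcond=None)[0]
    P,Q=o1+s[0]*d1,o2+s[1]*d2; return (P+Q)/2,np.linalg.norm(P-Q)
E
python3 - <<'E'
from h import *
np.set_printoptions(precision=4,suppress=True)
T=lambda x,y:(180+(x-1.5)/4,130+(y-1.5)/4)
S=lambda x,y:(245+(x-1.9)/4.8,190+(y-1.9)/4.8)
C=[plane("top",T(*c),.012) for c in((322,30),(463,312),(178,448),(48,160))]
C2=[plane("scene",S(*c),.012) for c in((88,435),(447,500))]
print(np.array(C),np.mean(C,0),C2)
for i in range(4): d=C[i]-C[(i+1)%4]; print(np.linalg.norm(d),np.arctan2(d[1],d[0]))
far=plane("top",T(132,210),.165);near=plane("top",T(162,297),.165);d=far-near
print("grip",far,near,(far+near)/2,np.linalg.norm(d),np.arctan2(d[1],d[0]))
print(tri(ray("top",T(147,253)),ray("scene",S(403,187))))
e=plane("top",T(95,118),.165)-plane("top",T(212,395),.165);print("handle",np.linalg.norm(e),np.arctan2(e[1],e[0]))
print("pad",plane("top",T(384,252),.15),plane("scene",S(200,80),.15))
o=np.mean(C,0)
for yaw in (.4,.43,.46):
  R=np.array([[np.cos(yaw),-np.sin(yaw)],[np.sin(yaw),np.cos(yaw)]])
  print(yaw,"pad",o[:2]+R@[-.06,-.075],"rest",o[:2]+R@[0,.055])
E
```

```text
[[ 0.7291  0.0063  0.012 ]
 [ 0.5333 -0.0857  0.012 ]
 [ 0.4453  0.1101  0.012 ]
 [ 0.6441  0.1961  0.012 ]] [0.588  0.0567 0.012 ] [array([0.7326, 0.007 , 0.012 ]), array([0.6443, 0.202 , 0.012 ])]
0.21626959506703639 0.43919469046360576
0.2146111492030125 -1.1480869119372505
0.2166438905557579 -2.733338158015682
0.2079149350857068 1.991673024277823
grip [0.5928 0.1158 0.165 ] [0.5398 0.0985 0.165 ] [0.5663 0.1072 0.165 ] 0.0557851903544269 0.31534451811515873
(array([0.5666, 0.1077, 0.1626]), np.float64(0.00046709578094112427))
handle 0.1822970802688282 0.38247234100737676
pad [ 0.5649 -0.0355  0.15  ] [ 0.5646 -0.0328  0.15  ]
0.4 pad [ 0.5619 -0.0357] rest [0.5666 0.1074]
0.43 pad [ 0.5647 -0.0365] rest [0.565  0.1067]
0.46 pad [ 0.5675 -0.0371] rest [0.5636 0.106 ]
```

```bash
cat >> h.py <<'E'
def rot(yaw):
    c,s=np.cos(yaw),np.sin(yaw); return np.array([[-c,-s,0],[-s,c,0],[0,0,-1.]])
E
python3 - <<'E'
from h import *
import cv2
np.set_printoptions(precision=3,suppress=True)
set_gripper(0,20)
R=rot(.42)
move_to([.5645,-.0355,.30],R)
line_to([.5645,-.0355,.205],.15)
print(current_clock(),current_force())
u=np.array([np.cos(.42),np.sin(.42)]);b=np.array([.5645,-.0355])
f0=current_force()[2]
z=.205
while z>.090:
    z-=.015 if z>.110 else .004
    q=b-u*.006*min(1,max(0,(.177-z)/.086)); line_to([*q,z],.08)
    f=current_force(); print(round(z,3),current_position(),f,round(current_clock(),2))
    if f[2]-f0>18: break
cv2.imwrite("pics/w1.png",cv2.cvtColor(capture("scene"),cv2.COLOR_RGB2BGR)[180:320,235:375])
E
```

```text
4.9417 [0.754 0.5   0.53 ]
0.19 [ 0.564 -0.035  0.19 ] [ 0.488 -0.54   0.814] 5.28
0.175 [ 0.565 -0.036  0.175] [ 1.417 -0.247  2.658] 5.62
0.16 [ 0.564 -0.036  0.16 ] [ 0.128 -1.599  3.616] 5.96
0.145 [ 0.563 -0.037  0.146] [-0.387 -1.784  4.941] 6.3
0.13 [ 0.562 -0.037  0.131] [ 0.161 -3.495  6.873] 6.64
0.115 [ 0.562 -0.037  0.116] [ 0.697 -1.631  7.226] 6.98
0.1 [ 0.563 -0.037  0.102] [ 1.527  0.364 10.252] 7.33
0.096 [ 0.563 -0.037  0.099] [ 3.055 -0.136 11.207] 7.58
0.092 [ 0.563 -0.036  0.095] [ 3.376  1.119 11.017] 7.83
0.088 [ 0.564 -0.036  0.093] [-1.494  1.401 26.332] 8.07
```

```bash
python3 - <<'E'
from h import *
import cv2
np.set_printoptions(precision=3,suppress=True)
u=np.array([np.cos(.42),np.sin(.42)]);b=np.array([.5645,-.0355]);d=b-.006*u
for i in range(4):
    line_to([*b,.21],.15); hold(.6); print("up",current_position(),current_force(),current_clock())
    if i==3: break
    line_to([*d,.088],.12); hold(.2); print("dn",current_position(),current_force(),current_clock())
line_to([*b,.30],.2)
s=capture("scene");set_gripper(.06,25)
R=rot(.38); move_to([.5665-.05,.1075,.30],R)
p=camera_params("wrist");w=capture("wrist");t=capture("top")
np.save("p.npy",p,allow_pickle=True)
cv2.imwrite("pics/w.png",w[:,:,::-1])
cv2.imwrite("pics/v2.png",np.hstack([cv2.resize(s[190:310,245:365],(400,400))[:,:,::-1],cv2.resize(t[130:260,180:320][:,:130],(400,400))[:,:,::-1]]))
print(current_clock())
E
```

```text
up [ 0.565 -0.036  0.21 ] [0.685 0.665 0.141] 9.6917
dn [ 0.563 -0.037  0.092] [-4.56   2.744 29.282] 11.0583
up [ 0.564 -0.035  0.21 ] [-0.144 -0.374  0.178] 12.625
dn [ 0.563 -0.037  0.092] [-3.728  2.983 28.009] 13.9917
up [ 0.564 -0.036  0.21 ] [-0.489  0.393 -0.114] 15.5583
dn [ 0.563 -0.037  0.092] [-4.579  2.738 28.393] 16.925
up [ 0.565 -0.036  0.21 ] [ 0.143  0.312 -0.954] 18.4917
21.075
```

View pics/w.png

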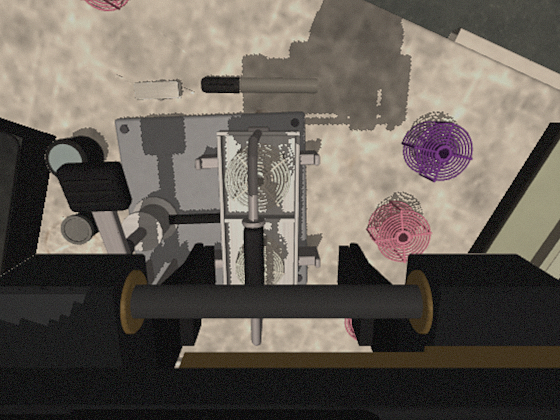

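View pics/v2.png

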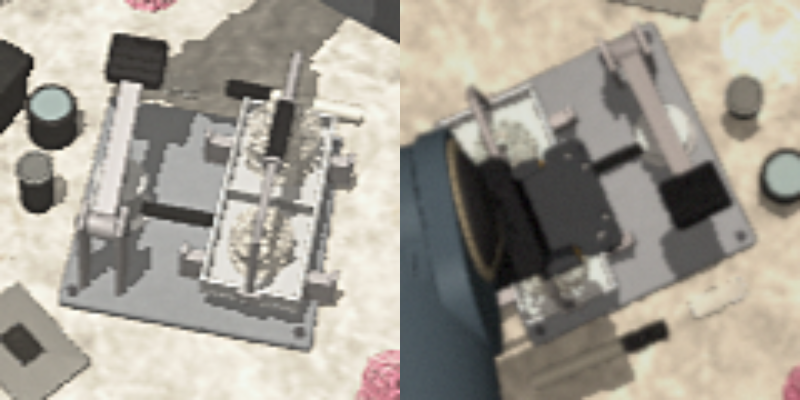

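The lever is back up. In the wrist view the handle runs from (254,140) to (257,340), and the near end of the grip is at (254,225).

```bash
python3 - <<'E'
from h import *
import cv2
np.set_printoptions(precision=4,suppress=True)
p=np.load("p.npy",allow_pickle=True).item()
a,b,g=[plane("wrist",x,.165,p) for x in((254,140),(257,340),(254,225))]
d=b-a;L=np.linalg.norm(d[:2]);print(a,b,g,L,np.arctan2(d[1],d[0]))
print("grip centre from mid",(a+b)/2,"from near end",g+d/L*.028)
w=cv2.imread("pics/w.png")
for r in (232,245,260,275): print(r,[int(v) for v in np.flatnonzero(w[r,225:290].max(1)<60)[[0,-1]]+225])
E
```

```text
[0.4758 0.0729 0.165 ] [0.6357 0.1366 0.165 ] [0.5379 0.0965 0.165 ] 0.1720629413705282 0.3789344492709702
grip centre from mid [0.5558 0.1047 0.165 ] from near end [0.5639 0.1069 0.165 ]
232 [225, 263]
245 [244, 264]
260 [226, 263]
275 [227, 263]
```

```bash
python3 - <<'E'
from h import *
import cv2
np.set_printoptions(precision=3,suppress=True)
g=[.5655,.1073]
line_to([*g,.30],.15,rot(.38)); line_to([*g,.165],.12); print(current_force())
set_gripper(0,40); print(current_finger_gap(),current_finger_force(),current_position(),current_force())
line_to([*g,.185],.04); print(current_force(),current_torque())
line_to([*g,.267],.06); hold(.8)
print(current_position(),current_tcp_rot(),current_finger_gap(),current_finger_force(),current_force(),current_torque(),current_clock())
s=capture("scene");w=capture("wrist")
cv2.imwrite("pics/v3.png",np.hstack([cv2.resize(s[150:310,225:385],(400,400)),cv2.resize(w,(400,300))[:,:,].repeat(1,0) if 0 else cv2.copyMakeBorder(cv2.resize(w,(400,300)),0,100,0,0,0)])[:,:,::-1])
E
```

```text
[-0.35  -0.37  -0.098]
0.015676275643776216 40.000201519578695 [0.566 0.107 0.165] [-0.096 -1.307 -0.973]
[-0.544  0.187 -4.806] [ 0.086  0.017 -0.02 ]
[0.566 0.107 0.267] [[-0.929 -0.371  0.   ]
 [-0.371  0.929 -0.   ]
 [-0.    -0.    -1.   ]] 0.015740825588671722 39.998389799147844 [ 0.445 -0.705 -6.021] [0.01  0.037 0.07 ] 26.6
```

View pics/v3.png

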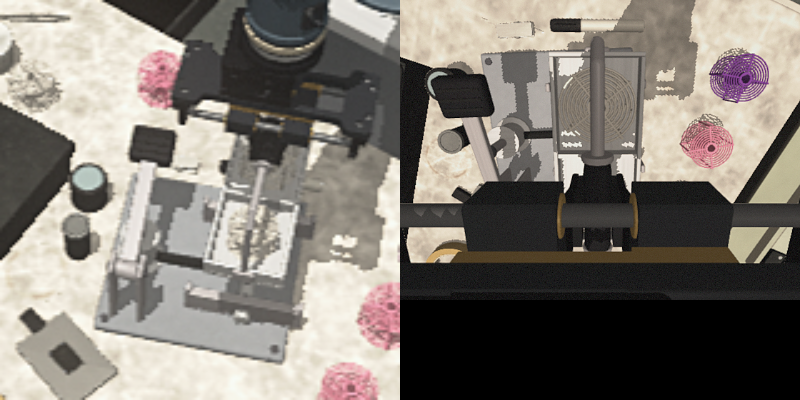

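The caddy is up with both reels in it. The near end of the handle shows at about (197,40) in the small wrist picture. I'll check that it is level by projecting where the handle ends and tray corners should be.

```bash
python3 - <<'E'
from h import *
import cv2
c=np.array([.5655,.1073,.267-.165+.045]);u=np.array([np.cos(.38),np.sin(.38),0]);v=np.array([-u[1],u[0],0])
def proj(n,X):
    p=camera_params(n);f=210/np.tan(np.radians(p["vfov"]/2));q=p["R"]@X+p["t"];return (q[:2]/q[2]*f+[p["cx"],p["cy"]])
out=[]
for n in("wrist","scene"):
    im=cv2.cvtColor(capture(n),cv2.COLOR_RGB2BGR); 
    k=2; im=cv2.resize(im,None,fx=k,fy=k)
    for pt in [c+a*.095*u+b*.042*v+[0,0,.022] for a in(-1,1) for b in(-1,1)]+[c-.095*u+[0,0,.119],c+.095*u+[0,0,.119]]:
        x,y=proj(n,pt)*k+.5; cv2.drawMarker(im,(int(x),int(y)),(0,0,255),cv2.MARKER_CROSS,10,1)
    out.append(im[40:440,350:750] if n=="wrist" else cv2.resize(im[330:580,490:740],(400,400)))
cv2.imwrite("pics/v4.png",np.hstack(out)); print(current_position(),current_finger_gap(),current_torque(),current_clock())
E
```

```text
[0.56550448 0.10729021 0.26701325] 0.015310314990625141 [ 0.07092756  0.04529487 -0.04527942] 26.8
```

View pics/v4.png

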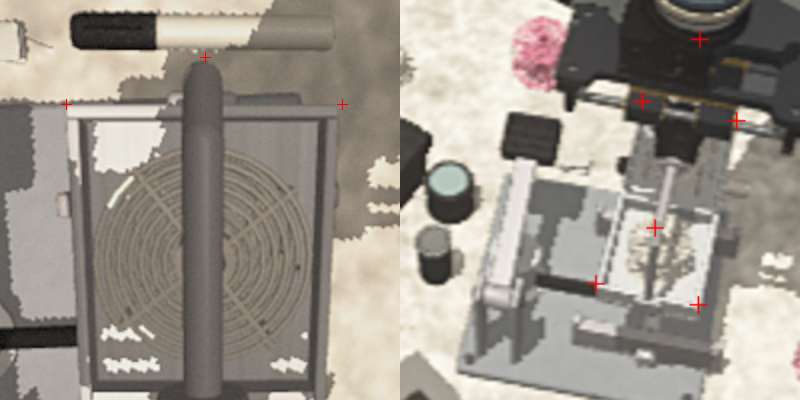

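The projected tray corners and handle ends match the pictures to within a few millimetres, so the caddy is level. The grip is steady, so I'm handing in.

```bash
python3 -c "
from station import *
print(finish_job())"
```

```text
the job is handed in; nothing more can be done
None
```

I worked the pump lever through four full strokes, then lifted the caddy by its black grip about 10 cm above the stand. It was level and still with both reels in it when I handed the job in, about 27 s in on the robot's clock.

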